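# Switch on the guarded bench supply

### The job

Switch on the power box on the classroom bench: lift the hinged guard well up with a finger, flip the toggle beneath it fully over towards the guard's hinge, then take the finger out and let the guard drop shut over it. Leave the unguarded switch beside it as it is, and do not push, lift or carry the robot car, the parts tray, the screwdriver or the battery pack.

Things in the scene. Friction and masses are not known exactly. Their poses are not given: they have to be found in the camera images.
- power_box: Grey flat power box, fixed to the bench, 170 (x) x 300 (y) x 50 mm high; origin at the centre of its underside; its -x face (round sockets) looks to the robot, turned up to 0.3 rad. Its flat top, 50 mm above the bench, carries two switches 85 mm left and right of its middle (which is on which side changes).
- switch_unit: The guarded switch, fixed on the box's top: aluminium plate 90 (x, -42 to +48) x 84 (y) x 4 mm with guard and toggle. Origin at the plate's underside, on the box's top (50 mm above the bench); x points from the lip to the hinge (about the robot's left), y along the hinge (towards the robot), z up. All offsets in mm in the entries below are in this frame.
- guard_hinge (a point): Middle of the guard's hinge line, which runs along y at x = +30, z = 22 mm of switch_unit, between two posts at y = -37 and +37 mm that reach z = 26; a low back wall of the guard stands on it.
- guard_lip (a point): Middle of the lip's free edge (moves with the guard). Guard: black hood, 3 mm plate 66 mm wide; shut, it is level at z = 38 from above the hinge to x = -8, with 18 mm deep side skirts; then a full-width lip flares up at 0.5 rad to x = -13, z = 41 (this point, 47 mm from the hinge). Under the lip the front is open, 60 mm wide and 32 mm high, for a slanting fingertip.
- guard (a joint): Angle of the guard (rad): 0 shut, grows as the lip swings up and back over the hinge, stop at 1.9. A weak spring (0.012 N m shut to 0.05 N m wide open, about 0.3 to 1 N at the lip) shuts it from any angle when let go; it does not stay up by itself.
- toggle_tip (a point): Tip of the steel bat toggle under the guard (8 mm thick, 16 wide, 24 from pivot to tip; pivot at x = +12, z = 10 in a 26 mm square block 10 mm high), hidden while the guard is shut. Off: leans 0.45 rad away from the hinge (tip about x = +2, z = 32). On: 0.45 rad to the hinge (tip about x = +22, z = 32).
- toggle (a joint): Angle of the toggle (rad): 0 off (leaning away from the hinge; starts at 0 to 0.12), 0.9 fully on at its stop (leaning to the hinge). Friction of about 0.02 N m (1 to 2 N at the bat) keeps it where it is left.
- plain_lever_tip (a point): Tip of the other, unguarded steel toggle, of the same shape and height as the guarded one, on a smaller 60 x 50 mm plate on the same box, 170 mm from the guarded one. To be left as it is.
- kit_car: Loose small two-wheeled robot car, about 125 x 95 x 60 mm, on the bench beside the box; origin under its centre. Leave alone.
- parts_tray: Loose white divided plastic tray, 100 x 80 x 35 mm, on the bench beside the box; origin under its centre. Leave alone.
- screwdriver: Loose screwdriver with a green handle lying on the bench behind the box. Leave alone.
- battery_pack: Loose black battery pack, 60 x 32 x 30 mm, on the bench behind the box; origin under its centre. Leave alone.

How it is judged:
On the way, in this order (a step that is already met when the one before it is completed fails the run):
1. the guard is lifted well open (over 0.4 rad) while the toggle is still off (value of joint guard above 0.4 rad and value of joint toggle below 0.3 rad), for 0.1 s.
2. the toggle is flipped fully over (past 0.75 of 0.9 rad) with the guard still up (over 0.15 rad) (value of joint toggle above 0.75 rad and value of joint guard above 0.15 rad), for 0.1 s.
At the end, for the whole second after the job is handed in: The toggle is on (past 0.75 of 0.9 rad), the guard has dropped shut over it (under 0.06 rad), the plain lever's tip is within 8 mm and each loose thing within 20 mm of where it started (value of joint toggle above 0.75 rad and value of joint guard below 0.06 rad and distance of plain_lever_tip from where it was at the start of the episode below 0.008 m and distance of each of kit_car, parts_tray, screwdriver, battery_pack from where it was at the start of the episode below 0.02 m); the robot touches nothing.
It fails at once if the unguarded switch is moved (tip by over 8 mm) (distance of plain_lever_tip from where it was at the start of the episode above 0.008 m).
It fails at once if the car, tray, screwdriver or battery pack is pushed, lifted or carried (over 20 mm) (distance of any of kit_car, parts_tray, screwdriver, battery_pack from where it was at the start of the episode above 0.02 m).
It also fails if it takes over 38 s, if anything falls off the work surface, if the arm or the gripper's body presses on something with over 40 N, if the wrist force passes 120 N, or if a joint passes its speed limit or range.

### The arm

A 7-joint arm with a two-finger parallel gripper is mounted at the origin on the work surface. World frame = base frame: x ahead of the robot, y to its left, z up, the work surface at z = 0. Lengths are in m, angles in rad, forces in N, time in s.
With the tool pointing down it reaches from about 0.425 to 0.875 m from the base axis. Payload 4.7 kg.
Tool frame: the origin (TCP) lies on the centre line of the jaws, within the pads' length; the fingertips stand 14 mm ahead of it and the grasp point (between the pads) lies 5 mm behind it; z points along the fingers, y is the direction in which the jaws open and shut (so a half turn about z gives the same grasp; the last joint's range is limited). The gripper opens to 87 mm and grips with 3 to 60 N. Pads are 19 mm wide; open, the fingers measure 117 mm over their backs; the gripper's body (75 mm by 190 mm) begins 51 mm behind the grasp point.
Start: joints at [1.253, 0.321, -0.07, 1.45, 0.023, 1.371, -0.057], TCP at [0.212, -0.615, 0.237] pointing down, gripper open.
Joint ranges: [-2.86, 2.86], [-0.3, 2.09], [-1.38, 1.24], [0.06, 2.45], [-1.56, 4.7], [0.09, 2.05], [-2.69, 2.69]. Speed limits (rad/s): [2.57, 2.57, 3.14, 3.14, 3.14, 3.14, 3.14].

### API

Orientations are given as a rotation vector (axis times angle).
In Python, from bench import ctrl, optics, models gives the robot as it stands. The module is installed in compiled form; this text tells all that it offers.
- The arm moves only by the tool arm_command, never from a script. Its argument "motion" is a list of rows, each a list of 3 entries, a list of its own where there are three numbers: the shift along the tool's x, y, z in mm, then the turn, a rotation vector about the tool's x, y, z in degrees, then the closure, from 0 (fully open) to 1 (shut). In form: [[[x, y, z], [ax, ay, az], claw], ...]. A call has 1 to 8 rows; each row shifts and turns the commanded pose from where the row before left it, along the tool's axes as they then stand; what a row does not reach is not made up. A row lasts 1/12 s, in which the tool goes at most 41.7 mm and 7.16 degrees, less where a joint would pass 70% of its speed; a pose out of reach is approached as far as the arm can. A call with a gripper value outside its range is refused whole. The fingers move at their own pace and stop on an object; "force" is the grip in N (left out, the last holds). Time passes only in rows, so rows that do not move let the fingers close. It gives the time, the measured TCP pose, the force and the opening at its end, in the units of the state.
- ctrl.get_state(): the state, without advancing time (a new reading comes with each control period).
- optics.get_image(name): name is "scene" or "top" or "wrist"; returns (picture, depth): 400x640x3 uint8, blue, green, red; 400x640 float32, m along the optical axis (not along the pixel's ray), 0 where there is no reading.
- optics.camera_model(name): a dict with "fovy" (degrees; the focal length in pixels is half the picture's height over the tangent of half this angle, whatever the lens; pixels are square), "cx", "cy" (the principal point, pixels), "rvec" (rotation vector, rad) and "tvec" (3), from world to camera coordinates, as OpenCV has them; the wrist camera has in their place "mount" (4x4, takes a point from camera to tool coordinates, whose origin is the TCP and whose axes are the flange's). Camera axes: x right, y down, z forward; pixel columns grow to the right and rows downward; lengths in m; the calibration is good to about 2 mm. A picture is of the moment at which its call begins: read the wrist's pose just before it. camera_model takes no time and is no camera call.
- ctrl.close_job(): hands the job in, once; it reports no verdict.
Trained networks look in the newest picture that a camera, given by its name, has taken for a name from the list of things; names that differ only in an ending like _2 or _b are one class to them, and where a whole thing is asked for, a point or a joint stands for the part that bears it (a point fixed in the world has none). Each returns a list of dicts, best first, with "conf" (0 to 1); they miss things now and then, are a little off and sometimes report something else, mostly with a low value. They report only what shows in the picture. A call takes as long as a camera call.
- models.search_frame(camera, target): "location" ([x, y, z] in m, in the coordinates of the camera as it stood for that picture, good to about 4 mm: the middle of the surface that is visible of it).
- models.silhouettes(camera, target): "pixels" (400x640 bool, what is visible of it).
The state is a dict: "time": time; "joint_positions": joint angles; "qd": joint speeds; "joint_torque": joint torques, N m; "position": TCP position; "tool_rot": TCP orientation; "ft_force": force on the tool from outside, world axes, zero at the start; "torque": the same for the moment, N m; "grip_width": opening from 0.0 (shut) to 1.0 (fully open).
Only numpy, scipy, OpenCV 4.12 (cv2) and the standard library are available. Lean on these libraries where they do the work, as an engineer would, in place of code of your own. Each camera call takes 0.05 s, during which the arm holds its last target.

## Working session

There is one attempt and no reset: what is moved stays moved. The work goes in short steps, Python scripts to look and compute and a tool call to move; the robot and the scene stay as the last step left them, time stands still between calls to the robot, and variables do not carry over. Pictures are saved under pics/ and viewed, and the job is handed in when it is done.

Besides the shell and the picture viewer there is one more tool, called in YAML: its name, and indented under it one key for each argument. arm_command: Moves the arm, as the interface text tells. Its arguments: {"type":"object","properties":{"motion":{"type":"array","items":{"type":"array"}},"force":{"type":"number"}},"required":["motion"]}

```bash
mkdir -p pics
cat > h.py <<'E'
import numpy as np,cv2
from scipy.spatial.transform import Rotation as R
from bench import ctrl,optics,models
def cam2world(name,p,st=None):
    m=optics.camera_model(name)
    p=np.atleast_2d(p)
    if 'mount' in m:
        st=st or ctrl.get_state()
        M=np.array(m['mount']); q=p@M[:3,:3].T+M[:3,3]
        return R.from_rotvec(st['tool_rot']).apply(q)+st['position']
    Rw=R.from_rotvec(np.ravel(m['rvec'])); return Rw.inv().apply(p-np.ravel(m['tvec']))
def unproj(name,u,v,z):
    m=optics.camera_model(name); f=200/np.tan(np.radians(m['fovy'])/2)
    u=np.asarray(u,float);v=np.asarray(v,float)
    return np.stack([(u-m['cx'])/f*z,(v-m['cy'])/f*z,z],-1)
E
python3 - <<'E'
from h import *
for n in ['scene','top']:
    im,d=optics.get_image(n); cv2.imwrite(f'pics/{n}0.png',im); np.save(f'pics/{n}0.npy',d)
    for t in ['power_box','switch_unit','guard_lip','plain_lever_tip','guard_hinge','kit_car','parts_tray']:
        r=models.search_frame(n,t)
        print(n,t,[(round(x['conf'],2),cam2world(n,x['location']).round(3).tolist()) for x in r[:2]])
s=ctrl.get_state();print(s['time'],s['position'],s['tool_rot']);print(optics.camera_model('top'),optics.camera_model('wrist'))
E
```

```text
scene power_box [(0.87, [[0.64, -0.047, 0.046]])]
scene switch_unit [(0.66, [[0.607, 0.058, 0.051]])]
scene guard_lip [(0.74, [[0.608, 0.067, 0.086]])]
scene plain_lever_tip []
scene guard_hinge [(0.56, [[0.605, 0.058, 0.055]])]
scene kit_car [(0.63, [[0.585, 0.215, 0.046]])]
scene parts_tray [(0.87, [[0.559, -0.259, 0.017]])]
top power_box [(0.61, [[0.582, -0.038, 0.048]])]
top switch_unit [(0.66, [[0.593, 0.063, 0.055]])]
top guard_lip [(0.71, [[0.594, 0.068, 0.088]])]
top plain_lever_tip []
top guard_hinge [(0.6, [[0.592, 0.066, 0.055]])]
top kit_car [(0.68, [[0.562, 0.219, 0.049]]), (0.35, [[0.731, -0.117, 0.029]])]
top parts_tray [(0.82, [[0.552, -0.259, 0.006]]), (0.69, [[0.589, 0.059, 0.057]])]
0.8 [ 0.21172367 -0.6145722   0.23661521] [ 3.09833679e+00  5.18804513e-01 -1.43132147e-05]
{'fovy': 57.72087698872512, 'cx': 315.2617502280867, 'cy': 192.3340008064125, 'rvec': array([ 2.19135153, -2.2209124 ,  0.11162336]), 'tvec': array([0.04430863, 0.65501513, 0.83016963])} {'fovy': 63.35325564142585, 'cx': 316.1251206476764, 'cy': 204.79775614461494, 'mount': array([[-4.06547147e-04, -9.66635296e-01, -2.56156279e-01,
         6.94718684e-02],
       [ 9.99999379e-01, -1.27153466e-04, -1.10727665e-03,
        -1.05836343e-03],
       [ 1.03776153e-03, -2.56156570e-01,  9.66634747e-01,
        -1.47289640e-01],
       [ 0.00000000e+00,  0.00000000e+00,  0.00000000e+00,
         1.00000000e+00]])}
```

View pics/top0.png

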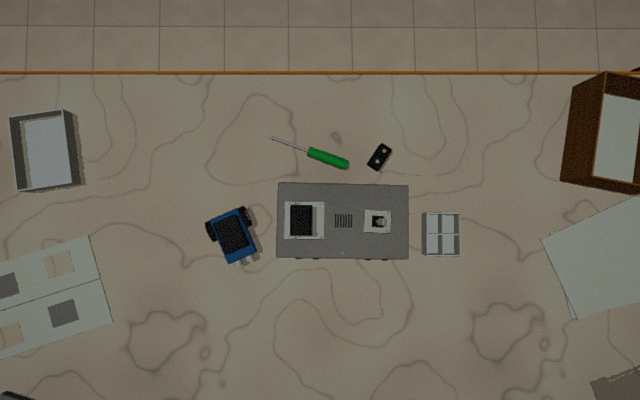

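View pics/scene0.png

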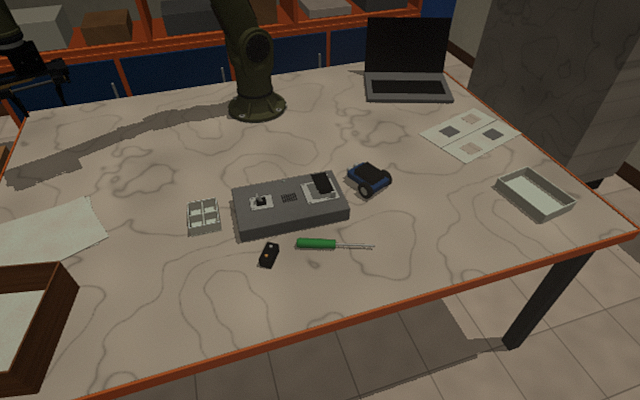

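Run:
```python
from h import *
im=cv2.imread('pics/top0.png'); d=np.load('pics/top0.npy')
v,u=np.mgrid[0:400,0:640]
P=cam2world('top',unproj('top',u,v,d).reshape(-1,3)).reshape(400,640,3)
print('bench z',np.median(P[270:300,280:400,2]))
sub=(u>260)&(u<425)&(v>170)&(v<270)&(d>0)
def rect(m,name):
    m=m&sub; n,l,s,c=cv2.connectedComponentsWithStats(m.astype(np.uint8)); k=1+np.argmax(s[1:,4]); q=P[l==k]
    r=cv2.minAreaRect((q[:,:2]*1000).astype(np.float32)); print(name,s[k,4],r,'z',np.median(q[:,2]))
rect((P[...,2]>.035),'box')
rect((P[...,2]>.08)&(u<340),'guard')
g=cv2.cvtColor(im,cv2.COLOR_BGR2GRAY)
rect((P[...,2]>.035)&(g>150)&(u<340),'plate'); 
rect((P[...,2]>.035)&(g<60)&(u<340),'black')
rect((P[...,2]>.035)&(g>150)&(u>355),'plate2'); 
rect((P[...,2]>.065)&(u>350),'lever')
cv2.imwrite('pics/topz.png',cv2.resize(im[170:270,265:425],None,fx=5,fy=5,interpolation=cv2.INTER_CUBIC))
```

```text
bench z -0.00032622228239516144
box 9881 ((588.9192504882812, -25.0567626953125), (299.29254150390625, 170.20213317871094), 87.96678161621094) z 0.050076135976073306
guard 631 ((592.2041015625, 67.30792236328125), (42.79742431640625, 64.21532440185547), 89.21118927001953) z 0.08917285124313856Traceback (most recent call last):
  File "<stdin>", line 13, in <module>
  File "<stdin>", line 8, in rect
    return _wrapfunc(a, 'argmax', axis=axis, out=out, **kwds)
    return bound(*args, **kwds)
ValueError: attempt to get argmax of an empty sequence
```

arm_command:
  motion:
    - [[0, 0, -10], [0, 0, -7], 1]
    - [[0, 0, -10], [0, 0, -7], 1]
    - [[0, 0, 0], [0, 0, -7], 1]
    - [[0, 0, 0], [0, 0, -7], 1]

```text
time: 1.13
position: [0.2119, -0.615, 0.2576]
tool_rot: [2.875, 1.261, -0.0]
ft_force: [-0.3, 0.8, -0.8]
grip_width: 0.784
```

```bash
cat >> h.py <<'E'
U0=np.array([.592,.060,.050]); UYAW=np.radians(88.0)
def upose(tx,tz,th,ty=0):
    """fingertip centre T (mm, unit frame), slant th deg -> world TCP pos, R"""
    ex=np.array([np.cos(UYAW),np.sin(UYAW),0]); ez=np.array([0,0,1.]); ey=np.cross(ez,ex); t=np.radians(th)
    zt=np.sin(t)*ex-np.cos(t)*ez; xt=np.cos(t)*ex+np.sin(t)*ez; yt=np.cross(zt,xt)
    p=U0+(tx*ex+ty*ey+tz*ez)/1000-.014*zt
    return p,R.from_matrix(np.stack([xt,yt,zt],1))
def tofrom(p,Rt,p0=None,R0=None):
    s=ctrl.get_state()
    if p0 is None: p0,R0=s['position'],R.from_rotvec(s['tool_rot'])
    rel=R0.inv()*Rt
    return (R0.inv().apply(p-p0)*1000).round(1),np.degrees(rel.as_rotvec()).round(2)
def cur():
    s=ctrl.get_state(); Rt=R.from_rotvec(s['tool_rot']); T=s['position']+Rt.apply([0,0,.014])
    A=T+Rt.apply([.0095,0,0]);B=T-Rt.apply([.0095,0,0])
    ex=np.array([np.cos(UYAW),np.sin(UYAW),0]);M=np.stack([ex,np.cross([0,0,1],ex),[0,0,1.]])
    return s,[((M@(q-U0))*1000).round(1) for q in (T,A,B)]
E
python3 - <<'E'
from h import *
p,Rt=upose(-60,90,0); print(p); a,b=tofrom(p,Rt); print(a,b)
p2,R2=upose(-60,60,40); print(tofrom(p2,R2,p,Rt))
E
```

```text
[5.89906030e-01 3.65503789e-05 1.54000000e-01]
[ 708.6 -138.7  102.8] [  0.07   0.08 -40.64]
(array([-9. ,  0. , 33.3]), array([ 0., 40.,  0.]))
```

arm_command:
  motion:
    - [[39, -7.7, 0], [0, 0, 0], 1]
    - [[39, -7.7, 0], [0, 0, 0], 1]
    - [[39, -7.7, 0], [0, 0, 0], 1]
    - [[39, -7.7, 0], [0, 0, 0], 1]
    - [[39, -7.7, 0], [0, 0, 0], 1]
    - [[39, -7.7, 0], [0, 0, 0], 1]
    - [[39, -7.7, 0], [0, 0, 0], 1]
    - [[39, -7.7, 0], [0, 0, 0], 1]

```text
time: 1.8
position: [0.3801, -0.3426, 0.2569]
tool_rot: [2.88, 1.252, -0.0]
ft_force: [0.7, 0.2, 0.3]
grip_width: 0.173
```

arm_command:
  motion:
    - [[39, -7.7, 0], [0, 0, 0], 1]
    - [[39, -7.7, 0], [0, 0, 0], 1]
    - [[39, -7.7, 0], [0, 0, 0], 1]
    - [[39, -7.7, 0], [0, 0, 0], 1]
    - [[39, -7.7, 0], [0, 0, 0], 1]
    - [[39, -7.7, 0], [0, 0, 0], 1]
    - [[39, -7.7, 0], [0, 0, 0], 1]
    - [[39, -7.7, 0], [0, 0, 0], 1]

```text
time: 2.47
position: [0.5478, -0.0725, 0.257]
tool_rot: [2.88, 1.252, 0.001]
ft_force: [1.7, -1.0, -0.2]
grip_width: 0.003
```

arm_command:
  motion:
    - [[39, 0, 10], [0, 0, -7], 1]
    - [[30, 5, 10], [0, 0, -7], 1]
    - [[0, 0, 10], [0, 0, -7], 1]
    - [[0, 0, 10], [0, 0, -7], 1]
    - [[0, 0, 0], [0, 0, -7], 1]
    - [[0, 0, 0], [0, 0, -5.6], 1]
    - [[0, 0, 0], [0, 0, 0], 1]

```text
time: 3.05
position: [0.5952, -0.0242, 0.2162]
tool_rot: [-2.264, -2.177, 0.0]
ft_force: [0.2, 0.4, 0.3]
grip_width: 0.005
```

Run:
```python
from h import *
s,q=cur(); print(s['time'],q,s['ft_force'],s['joint_positions'])
p,Rt=upose(-60,60,40); print(tofrom(p,Rt))
```

```text
3.05 [array([-84.1,  -6.2, 152.2]), array([-74.6,  -6.2, 152.2]), array([-93.6,  -6.1, 152.2])] [0.15132637 0.36470451 0.27205651] [ 0.62556784  0.29929449 -0.75773959  1.59857031  0.20998109  1.32834348
 -0.19997563]
(array([15. , -6.2, 95.5]), array([ 0.05, 39.99, -0.25]))
```

arm_command:
  motion:
    - [[0, -6, 10], [0, 6.7, 0], 1]
    - [[0, 0, 10], [0, 6.7, 0], 1]
    - [[0, 0, 10], [0, 6.7, 0], 1]
    - [[0, 0, 10], [0, 6.7, 0], 1]
    - [[0, 0, 0], [0, 6.7, 0], 1]
    - [[0, 0, 0], [0, 6.5, 0], 1]
    - [[0, 0, 0], [0, 0, 0], 1]

```text
time: 3.63
position: [0.5887, -0.024, 0.1732]
tool_rot: [-1.87, -1.766, -0.676]
ft_force: [-0.9, -1.9, -1.2]
grip_width: 0.007
```

Run:
```python
from h import *
s,q=cur(); print(s['time'],q,s['ft_force'],s['joint_positions'])
p,Rt=upose(-60,60,40); print(tofrom(p,Rt))
im,d=optics.get_image('wrist'); cv2.imwrite('pics/w1.png',im); np.save('pics/w1.npy',d)
```

```text
3.6333 [array([-75.1,   0.2, 112.5]), array([-67.8,   0. , 118.6]), array([-82.3,   0.4, 106.4])] [-0.94020574 -1.85087213 -1.20002899] [ 1.00164321  0.52310717 -0.8199612   1.64293334 -0.32794074  1.27991293
  0.2890992 ]
(array([-22.3,   0.4,  49.8]), array([ 0.38, -0.18, -1.13]))
```

View pics/w1.png

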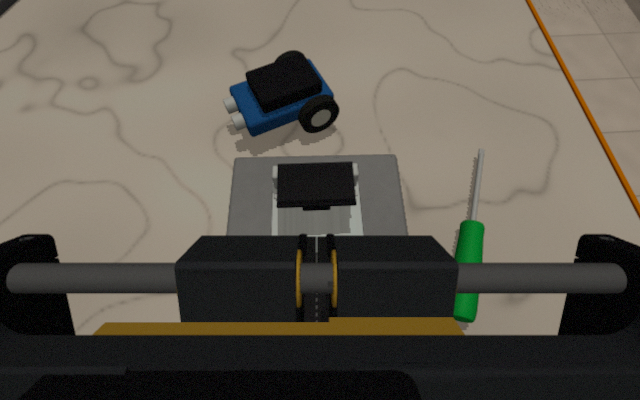

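Run:
```python
from h import *
im=cv2.imread('pics/w1.png');d=np.load('pics/w1.npy'); g=cv2.cvtColor(im,cv2.COLOR_BGR2GRAY)
v,u=np.mgrid[0:400,0:640]
s=ctrl.get_state()
P=cam2world('wrist',unproj('wrist',u,v,d).reshape(-1,3),s)
ex=np.array([np.cos(UYAW),np.sin(UYAW),0]);M=np.stack([ex,np.cross([0,0,1],ex),[0,0,1.]])
Q=((P-U0)@M.T*1000).reshape(400,640,3)
reg=(u>225)&(u<415)&(v>150)&(v<232)&(d>0)
top=reg&(abs(Q[...,2])<8)&(Q[...,0]<80); print('boxtop z',np.median(Q[...,2][reg&(u<262)&(v>170)]),np.median(Q[...,2][reg&(u>370)&(v>170)]))
G=reg&(Q[...,2]>30)&(u>270)&(u<362); q=Q[G]; print('guard',np.percentile(q,[1,5,50,95,99],axis=0).round(1)); print(cv2.minAreaRect(q[:,:2].astype(np.float32)))
for r in range(160,214,4): print(r,Q[r,316].round(1),g[r,316], Q[r,290].round(1))
b=reg&(Q[...,2]>-12); print('box', [ (r,Q[r,:,1][b[r]].min().round(1),Q[r,:,1][b[r]].max().round(1)) for r in (180,200,220)])
col=b[:,250]; print('box far x',Q[:,250,0][col].max(),Q[:,380,0][b[:,380]].max())
pl=reg&(g>100)&(Q[...,2]>0); q=Q[pl]; print('plate',np.percentile(q,[1,99],axis=0).round(1))
```

```text
boxtop z 0.4132862230314116 0.5468295019166249
guard [[ -9.8 -32.   38.8]
 [ -8.8 -29.4  39.2]
 [ 10.7   0.1  40.3]
 [ 30.9  29.6  42.4]
 [ 32.8  32.2  43.2]]
((11.690412521362305, 0.0125732421875), (44.62837600708008, 65.92891693115234), 0.0976347103714943)
160 [61.  -0.6  0.8] 100 [62.  26.2  0.1]
164 [31.2 -0.4 40.3] 19 [31.2 22.4 40.9]
168 [26.7 -0.3 40.9] 15 [28.  22.4 39.6]
172 [23.6 -0.3 39.4] 19 [23.7 22.3 39.9]
176 [18.8 -0.2 40.6] 22 [19.  22.1 41. ]
180 [15.5 -0.1 39.6] 19 [15.4 22.1 40.5]
184 [11.1 -0.1 40.4] 23 [12.3 22.2 39.1]
188 [ 7.  -0.  40.9] 20 [ 7.3 21.9 41.1]
192 [ 3.4  0.  40.4] 22 [ 3.4 21.8 41.2]
196 [-0.1  0.1 40. ] 23 [ 0.1 21.8 40.5]
200 [-4.1  0.2 40.5] 11 [-3.6 21.8 40.4]
204 [-8.7  0.2 42.4] 14 [-8.3 21.5 42.5]
208 [3.1 0.2 8.9] 8 [ 5.5 24.8  4.6]
212 [1.  0.3 4.4] 110 [ 1.1 24.6  5.2]
box [(180, np.float64(-84.4), np.float64(84.3)), (200, np.float64(-84.5), np.float64(83.8)), (220, np.float64(-85.2), np.float64(83.9))]
box far x 66.05893789986784 67.64534625876163
plate [[-18.4 -79.1   0.1]
 [ 66.3  76.8  27.1]]
```

Run:
```python
s=open('h.py').read().replace("U0=np.array([.592,.060,.050])","U0=np.array([.592,.061,.050])"); open('h.py','w').write(s)
from h import *
p,Rt=upose(-45,18,40); print(tofrom(p,Rt))
p2,R2=upose(-13.3,18,40); print(tofrom(p2,R2,p,Rt))
```

```text
(array([-40. ,   0.1,  91.9]), array([ 0.32,  0.01, -0.89]))
(array([24.3, -0. , 20.4]), array([0., 0., 0.]))
```

arm_command:
  motion:
    - [[-10, 0, 23], [0.3, 0, -0.9], 1]
    - [[-10, 0, 23], [0, 0, 0], 1]
    - [[-10, 0, 23], [0, 0, 0], 1]
    - [[-10, 0, 23], [0, 0, 0], 1]
    - [[0, 0, 0], [0, 0, 0], 1]
    - [[0, 0, 0], [0, 0, 0], 1]

```text
time: 4.18
position: [0.5906, 0.0136, 0.0822]
tool_rot: [-1.841, -1.802, -0.674]
ft_force: [0.3, 0.4, 0.4]
grip_width: 0.002
```

Run:
```python
from h import *
s,q=cur(); print(s['time'],q,s['ft_force'],s['joint_positions'])
p,Rt=upose(-13.3,18,40); print(tofrom(p,Rt))
im,d=optics.get_image('wrist'); cv2.imwrite('pics/w2.png',im)
im,d=optics.get_image('scene'); cv2.imwrite('pics/s2.png',cv2.resize(im[100:260,180:440],None,fx=3,fy=3))
```

```text
4.1833 [array([-38.4,  -0.2,  21.5]), array([-31.1,  -0.1,  27.6]), array([-45.7,  -0.3,  15.4])] [0.34532457 0.42573986 0.44674894] [ 0.93009527  0.62371144 -0.79920495  1.72480223 -0.28343925  1.10382319
  0.33091979]
(array([17. ,  0. , 18.8]), array([-0.2 ,  0.06,  0.71]))
```

View pics/w2.png

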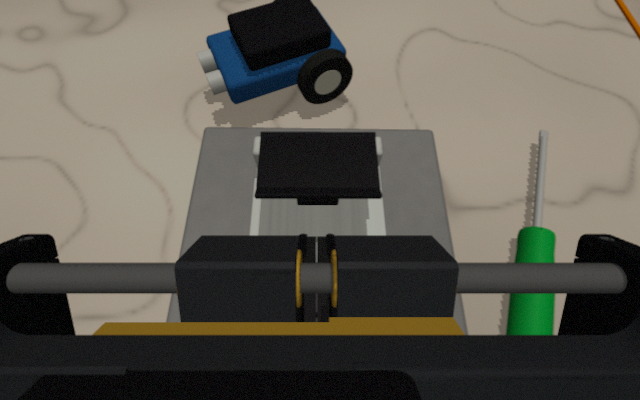

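View pics/s2.png

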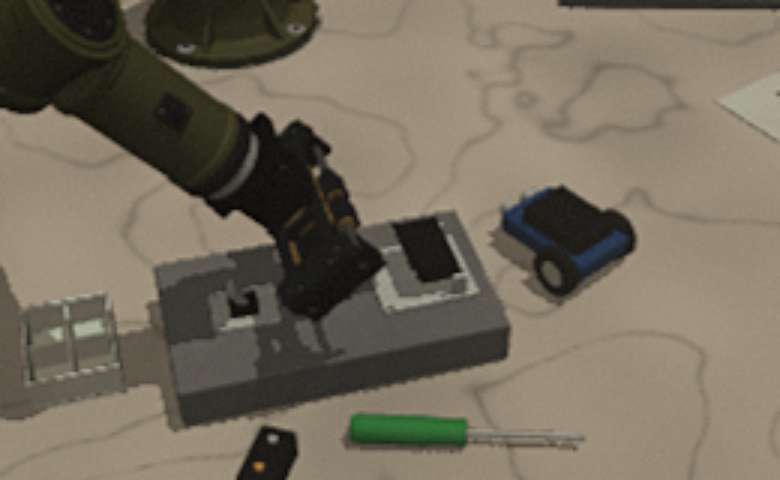

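arm_command:
  motion:
    - [[6, 0, 6], [0, 0, 0.7], 1]
    - [[6, 0, 6], [0, 0, 0], 1]
    - [[3, 0, 4], [0, 0, 0], 1]
    - [[0, 0, 0], [0, 0, 0], 1]
    - [[0, 0, 0], [0, 0, 0], 1]

```text
time: 4.7
position: [0.5915, 0.0338, 0.0789]
tool_rot: [-1.852, -1.788, -0.672]
ft_force: [-0.4, -1.3, -0.2]
grip_width: 0.004
```

Run:
```python
from h import *
s,q=cur(); print(s['time'],q,s['ft_force'],s['torque'])
p,Rt=upose(-13.3,18,40); print(tofrom(p,Rt))
im,d=optics.get_image('scene'); cv2.imwrite('pics/s3.png',cv2.resize(im[100:260,180:440],None,fx=3,fy=3))
```

```text
4.7 [array([-18.2,  -0.4,  18.2]), array([-10.9,  -0.4,  24.3]), array([-25.5,  -0.4,  12.1])] [-0.42856765 -1.25404011 -0.21368749] [-0.76642673 -0.07477255  0.00661849]
(array([ 3.6, -0.4,  3.3]), array([-0.08,  0.02, -0.04]))
```

View pics/s3.png

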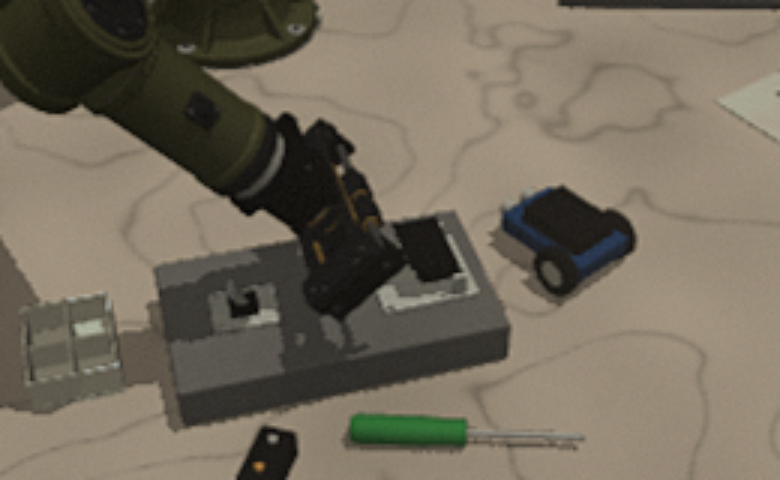

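arm_command:
  motion:
    - [[3.5, 0, 3], [0, 0, 0], 1]
    - [[0, 0, 0], [0, 0, 0], 1]
    - [[7, 0, -8], [0, 0, 0], 1]
    - [[7, 0, -8], [0, 0, 0], 1]
    - [[0, 0, 0], [0, 0, 0], 1]
    - [[0, 0, 0], [0, 0, 0], 1]

```text
time: 5.25
position: [0.5928, 0.0377, 0.101]
tool_rot: [-1.854, -1.789, -0.674]
ft_force: [0.2, 0.1, -0.3]
grip_width: 0.009
```

Run:
```python
from h import *
s,q=cur(); print(s['time'],q,s['ft_force'],s['torque'])
im,d=optics.get_image('wrist'); cv2.imwrite('pics/w4.png',im)
```

```text
5.25 [array([-14.3,  -1.6,  40.3]), array([-7. , -1.6, 46.4]), array([-21.6,  -1.6,  34.2])] [ 0.23357999  0.09430405 -0.27513568] [-0.84727537 -0.09706154 -0.05943017]
```

View pics/w4.png

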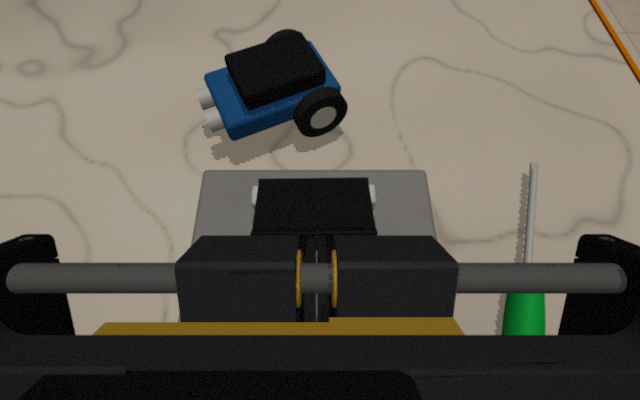

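```bash
cat >> h.py <<'E'
def guard(name,tag=None):
    im,d=optics.get_image(name)
    s=ctrl.get_state()
    if tag: cv2.imwrite(f'pics/{tag}.png',im)
    v,u=np.mgrid[0:400,0:640]
    P=cam2world(name,unproj(name,u,v,d).reshape(-1,3),s)
    ex=np.array([np.cos(UYAW),np.sin(UYAW),0]);M=np.stack([ex,np.cross([0,0,1],ex),[0,0,1.]])
    Q=((P-U0)@M.T*1000); g=im.max(2).reshape(-1)
    k=(d.reshape(-1)>0)&(abs(Q[:,1])<30)&(Q[:,0]>-20)&(Q[:,0]<80)&(Q[:,2]>34)&(Q[:,2]<110)&(g<45)
    if name=='wrist': k&=(v.reshape(-1)<234)
    return im,d,Q.reshape(400,640,3),k.reshape(400,640)
E
python3 - <<'E'
from h import *
im,d,Q,k=guard('wrist'); 
for c in (275,290,350):
  for r in range(176,236,8): print(c,r,Q[r,c].round(1))
E
```

```text
275 176 [57.7 30.3 -1.3]
275 184 [28.5 24.1 39.5]
275 192 [22.2 23.5 41.4]
275 200 [16.5 23.1 42.5]
275 208 [10.8 22.6 44. ]
275 216 [ 5.4 22.2 45.3]
275 224 [ 0.3 21.8 46.6]
275 232 [-5.4 21.1 49.7]
290 176 [57.  19.1 -0.1]
290 184 [28.  15.1 40.3]
290 192 [22.4 14.9 41. ]
290 200 [16.3 14.6 42.8]
290 208 [11.4 14.4 42.6]
290 216 [ 5.5 14.1 45. ]
290 224 [ 0.3 13.8 46.4]
290 232 [-5.7 13.3 50.4]
350 176 [ 57.4 -25.3  -1. ]
350 184 [ 27.6 -20.1  40.8]
350 192 [ 22.2 -19.8  41.2]
350 200 [ 16.2 -19.3  42.9]
350 208 [ 10.6 -19.   44.3]
350 216 [  5.7 -18.7  44.5]
350 224 [  0.2 -18.3  46.6]
350 232 [ -5.8 -17.6  50.4]
```

arm_command:
  motion:
    - [[7, -1.5, 1.7], [0, 0, 0], 1]
    - [[7, 0, 1.7], [0, 0, 0], 1]
    - [[7, 0, 1.7], [0, 0, 0], 1]
    - [[0, 0, 0], [0, 0, 0], 1]
    - [[0, 0, 0], [0, 0, 0], 1]

```text
time: 5.77
position: [0.5908, 0.0587, 0.1098]
tool_rot: [-1.851, -1.789, -0.672]
ft_force: [-0.4, -1.1, -0.1]
grip_width: 0.005
```

Run:
```python
from h import *
s,q=cur(); print(s['time'],q,s['ft_force'],s['torque'])
im,d,Q,k=guard('wrist','w5'); 
for c in (275,350):
  for r in range(176,236,8): print(c,r,Q[r,c].round(1))
im,d=optics.get_image('scene'); cv2.imwrite('pics/s5.png',cv2.resize(im[100:260,180:440],None,fx=3,fy=3))
```

```text
5.7667 [array([ 6.7,  1.2, 49.1]), array([14. ,  1.2, 55.2]), array([-0.6,  1.2, 43. ])] [-0.37555539 -1.06319793 -0.10515441] [-0.89986407  0.05074176  0.03175346]
275 176 [112.5  41.3 -50.9]
275 184 [103.6  40.7 -50.4]
275 192 [ 95.4  40.4 -51. ]
275 200 [63.5 33.  -2.7]
275 208 [38.7 27.  37. ]
275 216 [30.  25.6 44.8]
275 224 [21.7 24.2 53.1]
275 232 [12.6 22.3 65.2]
350 176 [111.8 -30.1 -49.7]
350 184 [103.8 -29.8 -50.9]
350 192 [ 95.4 -29.5 -51. ]
350 200 [ 63.2 -23.5  -2.1]
350 208 [ 38.3 -18.7  37.8]
350 216 [ 28.8 -17.4  47.6]
350 224 [ 20.8 -16.3  55.3]
350 232 [ 12.4 -15.   65.6]
```

View pics/s5.png

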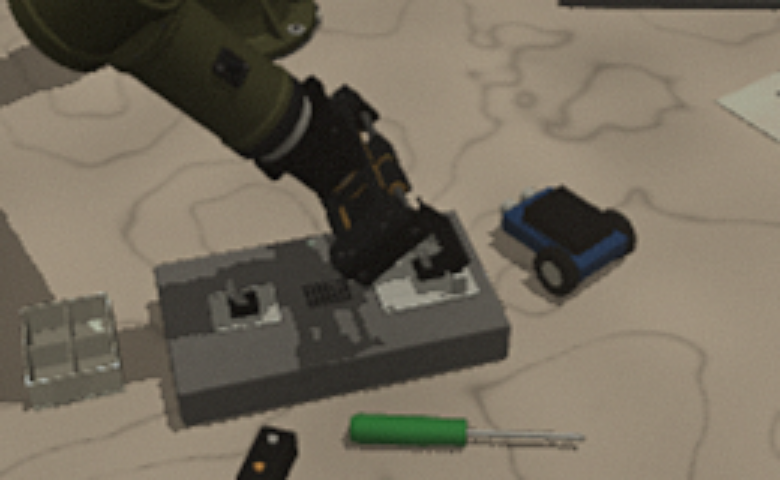

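View pics/w5.png

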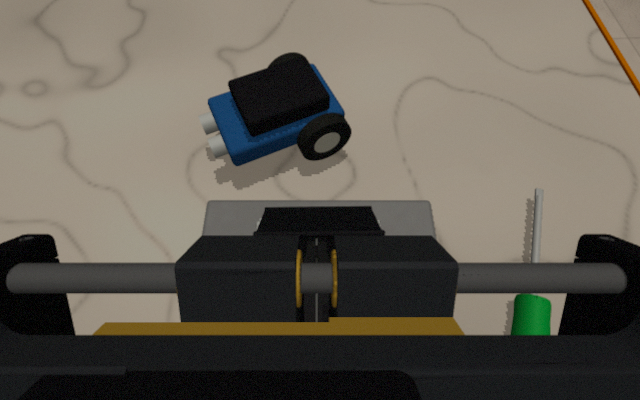

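arm_command:
  motion:
    - [[-8, 1, -2.5], [0, 0, 0], 1]
    - [[-8, 0, -2.5], [0, 0, 0], 1]
    - [[-7.5, 0, -2.5], [0, 0, 0], 1]
    - [[0, 0, 0], [0, 0, 0], 1]
    - [[-6, 0, 7], [0, 0, 0], 1]
    - [[-6, 0, 7], [0, 0, 0], 1]
    - [[0, 0, 0], [0, 0, 0], 1]
    - [[0, 0, 0], [0, 0, 0], 1]

```text
time: 6.53
position: [0.5931, 0.0304, 0.0892]
tool_rot: [-1.853, -1.783, -0.677]
ft_force: [-19.5, -24.9, 47.9]
grip_width: 0.004
```

Run:
```python
from h import *
s,q=cur(); print(s['time'],q,s['ft_force'],s['torque'])
p,Rt=upose(16-7.3,27-6.1,40); print(tofrom(p,Rt))
im,d=optics.get_image('scene'); cv2.imwrite('pics/s6.png',cv2.resize(im[100:260,180:440],None,fx=3,fy=3))
```

```text
6.5333 [array([-21.5,  -2.2,  28.5]), array([-14.3,  -2.2,  34.7]), array([-28.8,  -2.2,  22.4])] [-19.54402712 -24.88513881  47.90027433] [2.57225799 2.95025381 2.76818609]
(array([18.2, -2.3, 25.3]), array([ 0.06, -0.2 , -0.17]))
```

View pics/s6.png

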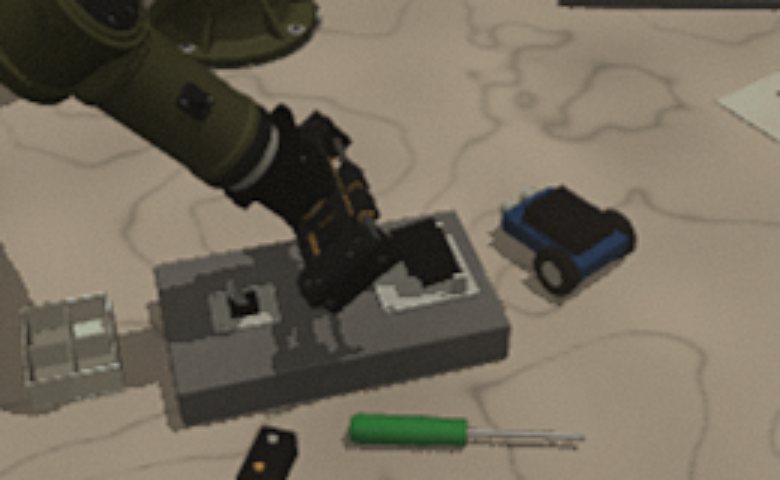

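arm_command:
  motion:
    - [[0, 0, -8], [0, 0, 0], 1]
    - [[0, 0, -8], [0, 0, 0], 1]
    - [[0, 0, 0], [0, 0, 0], 1]
    - [[0, 0, 0], [0, 0, 0], 1]

```text
time: 6.92
position: [0.5908, 0.0241, 0.0936]
tool_rot: [-1.854, -1.787, -0.673]
ft_force: [0.1, 0.4, -0.4]
grip_width: 0.005
```

Run:
```python
from h import *
s,q=cur(); print(s['time'],q,s['ft_force'],s['torque'])
p,Rt=upose(-13.3,18,40); print(tofrom(p,Rt))
im,d,Q,k=guard('wrist','w7'); 
for c in (275,290,350):
  for r in range(140,236,8): print(c,r,Q[r,c].round(1))
```

```text
6.9167 [array([-28. ,  -0.1,  32.9]), array([-20.7,  -0.1,  39. ]), array([-35.2,  -0.1,  26.8])] [ 0.06937418  0.35690982 -0.44164177] [-0.8057369  -0.06815156  0.01169882]
(array([ 1.7, -0.1, 20.8]), array([-0.03,  0.02, -0.12]))
275 140 [109.5  40.4 -51.2]
275 148 [100.3  39.9 -51.3]
275 156 [57.6 31.7 -0.7]
275 164 [26.1 25.4 38. ]
275 172 [20.1 25.  38.8]
275 180 [14.7 24.7 39. ]
275 188 [ 9.2 24.3 39.5]
275 196 [ 4.2 24.1 39.5]
275 204 [-0.2 24.  38.2]
275 212 [-5.1 23.7 38.3]
275 220 [-10.8  23.1  40.6]
275 228 [-1.  28.   3.4]
290 140 [108.7  26.  -50.2]
290 148 [100.8  25.9 -52. ]
290 156 [57.5 20.5 -0.6]
290 164 [25.7 16.5 38.5]
290 172 [20.4 16.4 38.2]
290 180 [15.  16.2 38.3]
290 188 [ 9.6 16.  38.6]
290 196 [ 4.4 15.8 38.8]
290 204 [ 0.1 15.7 37.5]
290 212 [-5.1 15.5 38.2]
290 220 [-10.9  15.1  40.8]
290 228 [-0.6 18.4  2.4]
350 140 [108.6 -30.7 -50.4]
350 148 [ 99.8 -30.3 -50.8]
350 156 [ 57.5 -23.8  -0.8]
350 164 [ 25.3 -18.7  39. ]
350 172 [ 20.  -18.5  38.8]
350 180 [ 14.6 -18.2  39. ]
350 188 [  9.9 -18.1  38. ]
350 196 [  4.6 -17.8  38.4]
350 204 [  0.2 -17.7  37.3]
350 212 [ -5.  -17.4  37.9]
350 220 [-11.  -16.9  40.8]
350 228 [ -0.8 -20.9   2.8]
```

View pics/w7.png

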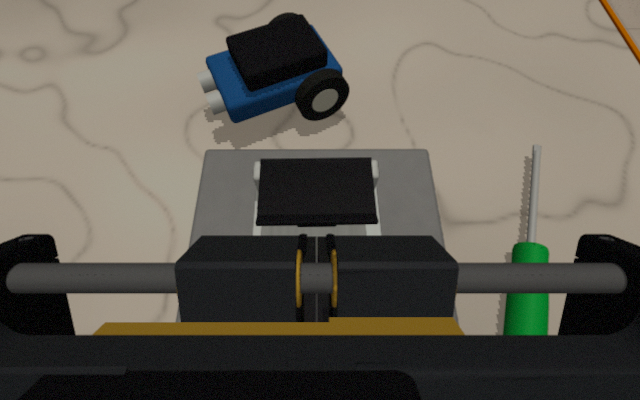

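arm_command:
  motion:
    - [[-5, 0, 5], [0, 0, 0], 1]
    - [[-5, 0, 5], [0, 0, 0], 1]
    - [[0, 0, 0], [0, 0, 0], 1]
    - [[5, 0, 4.3], [0, 0, 0], 1]
    - [[5, 0, 4.3], [0, 0, 0], 1]
    - [[2.5, 0, 2.2], [0, 0, 0], 1]
    - [[0, 0, 0], [0, 0, 0], 1]
    - [[0, 0, 0], [0, 0, 0], 1]

```text
time: 7.63
position: [0.5913, 0.0402, 0.0798]
tool_rot: [-1.852, -1.788, -0.672]
ft_force: [-0.8, -0.4, -0.1]
grip_width: 0.002
```

Run:
```python
from h import *
s,q=cur(); print(s['time'],q,s['ft_force'],s['torque'])
p,Rt=upose(16-7.3,27-6.1,40); print(tofrom(p,Rt))
```

```text
7.6333 [array([-11.8,   0. ,  19. ]), array([-4.6,  0. , 25.1]), array([-19.1,   0. ,  12.9])] [-0.78108105 -0.36150276 -0.06584725] [-0.82949056 -0.06375818  0.02593218]
(array([16.9,  0. , 11.8]), array([-0.08,  0.02, -0.03]))
```

Inside under the lip with no load. Push toward the hinge.

arm_command:
  motion:
    - [[4, 0, 2.8], [0, 0, 0], 1]
    - [[4, 0, 2.8], [0, 0, 0], 1]
    - [[4, 0, 2.8], [0, 0, 0], 1]
    - [[3.5, 0, 2.5], [0, 0, 0], 1]
    - [[0, 0, 0], [0, 0, 0], 1]
    - [[0, 0, 0], [0, 0, 0], 1]

```text
time: 8.13
position: [0.592, 0.0591, 0.0814]
tool_rot: [-1.852, -1.788, -0.673]
ft_force: [1.2, -0.9, -0.7]
grip_width: 0.007
```

Run:
```python
from h import *
s,q=cur(); print(s['time'],q,s['ft_force'],s['torque'])
im,d,Q,k=guard('wrist','w8'); 
for c in (275,350):
  for r in range(164,236,8): print(c,r,Q[r,c].round(1))
im,d=optics.get_image('scene'); cv2.imwrite('pics/s8.png',cv2.resize(im[150:230,280:380],None,fx=6,fy=6))
```

```text
8.1333 [array([ 7.1, -0. , 20.7]), array([14.4, -0. , 26.8]), array([-0.2,  0. , 14.6])] [ 1.20339095 -0.92951447 -0.6777662 ] [-0.79777679 -0.12805597 -0.039793  ]
275 164 [109.4  36.7 -51.1]
275 172 [101.1  36.2 -50.7]
275 180 [ 93.1  35.8 -50.4]
275 188 [59.  28.2 -1.2]
275 196 [33.5 22.3 37.5]
275 204 [27.  21.5 41.4]
275 212 [21.6 20.9 43.7]
275 220 [17.  20.6 44.5]
275 228 [12.1 20.1 46.5]
350 164 [109.1 -28.5 -50.8]
350 172 [100.6 -28.  -50. ]
350 180 [ 93.4 -27.8 -51.3]
350 188 [ 58.5 -21.6  -0.5]
350 196 [ 32.2 -16.6  40. ]
350 204 [ 27.1 -16.3  41.2]
350 212 [ 21.9 -15.9  42.9]
350 220 [ 17.2 -15.6  43.9]
350 228 [ 12.3 -15.2  45.8]
```

View pics/s8.png

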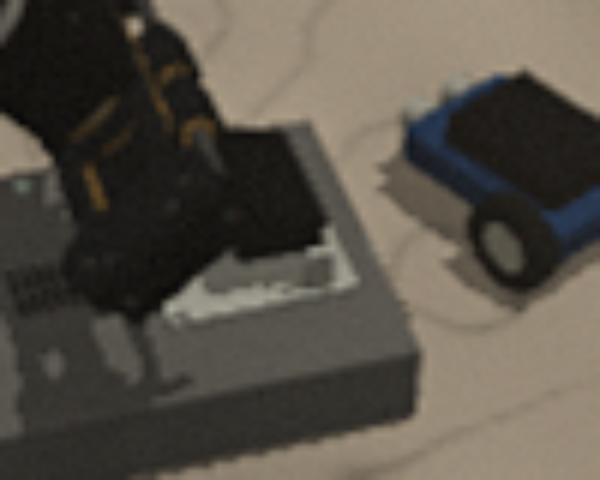

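arm_command:
  motion:
    - [[1.5, 0, 1.3], [0, 0, 0], 1]
    - [[1.5, 0, 1.3], [0, 0, 0], 1]
    - [[0, 0, 0], [0, 0, 0], 1]

```text
time: 8.48
position: [0.5921, 0.0598, 0.0808]
tool_rot: [-1.856, -1.788, -0.67]
ft_force: [-3.2, -6.8, 3.7]
grip_width: 0.007
```

Run:
```python
from h import *
s,q=cur(); print(s['time'],q,s['ft_force'],s['torque'])
```

```text
8.4833 [array([ 7.8, -0.1, 20. ]), array([15.1, -0.1, 26.1]), array([ 0.5, -0.1, 14. ])] [-3.1752604  -6.76403907  3.71788823] [-1.39572117  0.47211189  0.46824926]
```

arm_command:
  motion:
    - [[1, 0, 0.8], [0, 0, 0], 1]
    - [[0, 0, 0], [0, 0, 0], 1]
    - [[0, 0, 0], [0, 0, 0], 1]

```text
time: 8.73
position: [0.5921, 0.06, 0.0807]
tool_rot: [-1.857, -1.787, -0.669]
ft_force: [-4.3, -10.2, 5.1]
grip_width: 0.001
```

Run:
```python
from h import *
s,q=cur(); print(s['time'],q,s['ft_force'],s['torque'])
```

```text
8.7333 [array([ 7.9, -0.1, 20. ]), array([15.2, -0.2, 26. ]), array([ 0.6, -0.1, 13.9])] [ -4.27079376 -10.24837336   5.07103381] [-1.62722498  0.62561947  0.68473059]
```

Toggle is on its stop (10 N along the bat's normal, no more motion). Retract along the finger.

arm_command:
  motion:
    - [[-1, 0, -8], [0, 0, 0], 1]
    - [[-1, 0, -12], [0, 0, 0], 1]
    - [[0, 0, -15], [0, 0, 0], 1]
    - [[0, 0, -20], [0, 0, 0], 1]
    - [[0, 0, -20], [0, 0, 0], 1]
    - [[0, 0, -20], [0, 0, 0], 1]
    - [[0, 0, 0], [0, 0, 0], 1]
    - [[0, 0, 0], [0, 0, 0], 1]

```text
time: 9.4
position: [0.5909, 0.0005, 0.1536]
tool_rot: [-1.855, -1.788, -0.674]
ft_force: [-0.4, -0.0, -0.7]
grip_width: 0.006
```

Run:
```python
from h import *
s,q=cur(); print(s['time'],q,s['ft_force'],s['torque'])
im,d,Q,k=guard('wrist','w9'); q=Q[k]; print(k.sum(),np.percentile(q,[2,50,98],axis=0).round(1))
f=k&(Q[...,0]>-4)&(Q[...,0]<28); print('slope',np.polyfit(Q[f][:,0],Q[f][:,2],1))
im,d=optics.get_image('scene'); cv2.imwrite('pics/s9.png',cv2.resize(im[100:260,180:440],None,fx=3,fy=3))
im,d=optics.get_image('top'); cv2.imwrite('pics/t9.png',im)
```

```text
9.4 [array([-51.5,  -1. ,  92.9]), array([-44.3,  -1. ,  99. ]), array([-58.8,  -1. ,  86.8])] [-0.37975892 -0.04402704 -0.67704469] [-0.78644897 -0.06866638  0.02147968]
3864 [[-11.6 -28.8  36.9]
 [  8.3   0.   38.2]
 [ 29.3  28.8  40.6]]
slope [4.39360202e-03 3.80404862e+01]
```

View pics/s9.png

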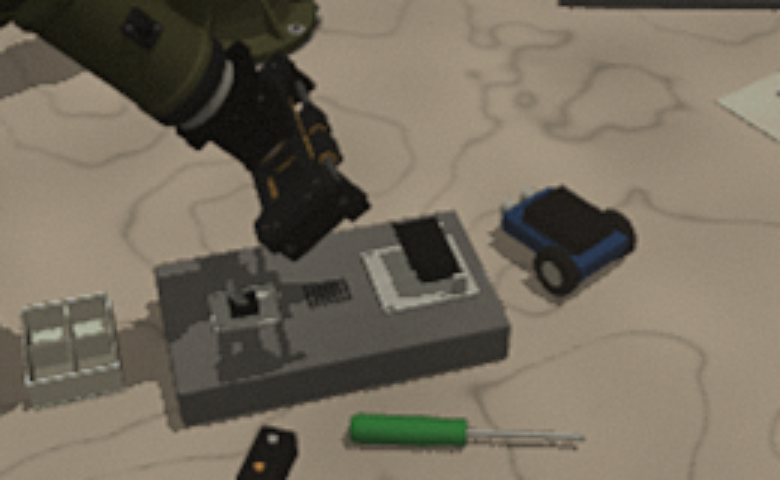

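View pics/w9.png

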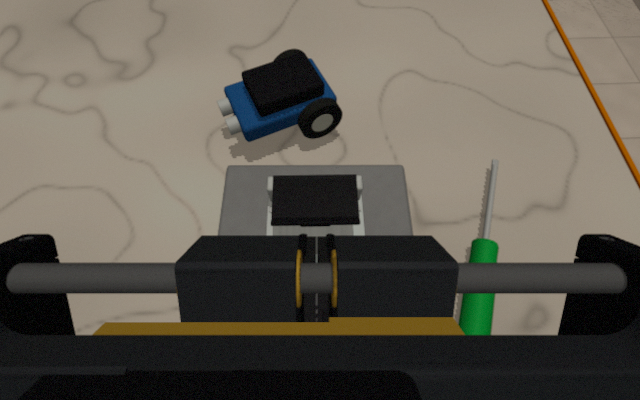

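Run:
```python
from h import *
s=ctrl.get_state(); print(s['time'],s['ft_force']); print(ctrl.close_job())
```

```text
9.55 [-0.40175341  0.92434857  0.17969367]
the job is handed in; nothing more can be done
None
```

The power box is switched on and the guard has dropped shut over the toggle. I handed the job in at 9.55 s, and it reports no verdict.

**Lift:** I slid the closed fingertip, slanted 40°, under the lip and raised the guard to about 0.78 rad by wrist depth. The scene picture showed the toggle still off at that point.

**What went wrong:** When I backed off to get behind the toggle, the guard slipped off the finger and shut. The fingertip then pressed on the shut lip with about 57 N at the wrist. That is under the 120 N wrist limit. The 40 N limit is for the arm or gripper body, and this was a fingertip, but I can't confirm how it is judged. I backed off, and a depth check showed the guard shut and level.

**Flip:** I went in again under the lip and pushed the toggle towards the hinge until it stopped moving. The force there was about 12 N, square to the toggle's face as it should be when fully on. The guard was at roughly 0.3 rad just before the last 1 mm of the push.

**Last checks:**
- **Guard:** shut, with its top level (slope 0.004).
- **Toggle:** its angle was not measured with the guard shut. I judged it on from the push to the stop and because the dark shape seen under the lip before is no longer visible.
- **Plain lever and loose things:** the lever, car, tray, screwdriver and battery pack look unmoved in the scene picture, compared by eye only.
- **Robot:** clear of everything, with wrist force around 1 N.

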